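# Index the dish carriage on its rail

### The job

Push the dish carriage along its rail, by its rubber bumper, until it clicks into the index stop, with the stop's roller settled in the notch in the carriage's side; do not run past the stop. Only push, with the fingers: leave the culture dish lying untouched in its nest, leave the bottle, pot and timer where they stand, and then draw the hand clear.

Things in the scene. Friction and masses are not known exactly. Their poses are not given: they have to be found in the camera images.
- dish_rail: The fixed aluminium rail on the bench, 60 mm wide (its x), 412 mm long (its y) with end caps; base 12 mm high with two guide ways up to 20 mm high, end caps 22 mm high. Origin: centre of its underside. Its +y axis is the direction in which the carriage travels towards the stop; its +x is the side on which the index stop stands; z up. Place and yaw vary.
- carriage (a joint): Travel of the carriage along the rail's +y, in m: 0 at the start end of the rail, where it starts, 0.235 at the far end. At value q the carriage's centre lies at y = q - 0.090 in the rail's frame. It slides with about 1.5 N of friction and some damping.
- carriage_mid (a point): Centre of the carriage's flat top, 52 mm above the bench. The carriage is an aluminium block 96 x 96 mm, from 22 to 52 mm above the bench; it cannot be lifted off the rail. A black ring nest on top (70 mm outside, 7 mm high) holds the dish. A line engraved on the top at its +x edge marks the middle, where the notch is. Axes as the rail's.
- notch (a point): Notch in the middle of the steel cam strip on the carriage's +x side, 40 mm above the bench. Before the detent the roller climbs the strip: carriage centre 42 to 32 mm short (push about 5 N), level to 17 mm short (2 N), a bump to 9 mm short (5 N), then it drops in: the push falls to nothing, the carriage is drawn home over the last 7 mm and centres itself. Leaving on the far side takes about 10 N.
- bumper (a point): Centre of the outer face of the black rubber bumper on the carriage's rear end (rail -y side), 50 mm behind the carriage's centre and 37 mm above the bench: the place to push, towards rail +y. The pad is 70 mm wide (rail x) and 22 mm high (26 to 48 mm above the bench). The rear end of the block behind it is 96 mm wide.
- index_stop: The index stop, a grey block 26 x 34 mm, 66 mm high on a dark foot plate, with a pin and small black ball on top (100 mm high in all), fixed beside the rail on its +x side; it can be set anywhere along the rail, so its place varies. Origin: middle of the block's underside, 88 mm to rail +x of the rail's centre line. Axes as the rail's. The carriage is in the detent when carriage_mid has y = 0 in this frame.
- stop_index (a point): Centre of the stop's sprung steel roller (10 mm across), 31 mm towards the rail from the stop's origin and 40 mm above the bench, as it stands when fully out. Level with the carriage's notch along the rail's y when the carriage is clicked in.
- dish_centre (a point): Centre (half-way up) of the loose covered culture dish, 58 mm across and 14 mm high, lying in the carriage's nest, its underside on the carriage's top, 52 mm above the bench. Not to be touched.
- bottle: Bystander: white reagent bottle with an orange cap, 46 mm across, 105 mm high. Origin: centre of its underside.
- pot: Bystander: clear lidded sample pot, 67 mm across, 68 mm high. Origin: centre of its underside.
- bench_timer: Bystander: white bench timer, 60 x 64 x 18 mm. Origin: centre of its underside.
Mind the look-alikes: they are no part of the job. What is shaped like the part that bears dish_centre but purple is not meant.

How it is judged:
By the outcome, as a careful person would: the job done as asked, in the order asked, and still so for the second after the job is handed in, with the robot touching nothing.
It also fails if it takes over 45 s, if anything falls off the work surface, if the arm or the gripper's body presses on something with over 40 N, if the wrist force passes 120 N, or if a joint passes its speed limit or range.

### The arm

A 6-joint arm with a two-finger parallel gripper is mounted at the origin on a cart in front of the work surface, level with it; the furniture and walls round the work are solid. World frame = base frame: x ahead of the robot, y to its left, z up, the work surface at z = 0. Lengths are in m, angles in rad, forces in N, time in s.
With the tool pointing down it reaches from about 0.375 to 0.925 m from the base axis. Payload 5.7 kg.
Tool frame: the origin (TCP) lies on the mounting face of the last link; the fingertips stand 173 mm ahead of it and the grasp point (between the pads) lies 155 mm ahead of it; z points along the fingers, y is the line along which they close (so a half turn about z gives the same grasp; the last joint's range is limited). The gripper opens to 85 mm and grips with 20 to 120 N. Pads are 22 mm wide; open, the fingers measure 114 mm over their backs; the gripper's body (76 mm by 85 mm) begins 54 mm behind the grasp point. The pads swing forward as they close: fully open they stand 13 mm farther back than shut.
Start: joints at [1.159, 0.359, 1.51, -0, 1.272, -0.115], TCP at [0.175, 0.574, 0.405] pointing down, gripper open.
Joint ranges: [-2.97, 2.97], [-1.01, 2.36], [0.21, 2.38], [-0.96, 4.11], [0.2, 2.71], [-2.98, 2.98]. Speed limits (rad/s): [2.39, 2.39, 3.14, 3.14, 3.14, 3.14].

### API

Orientations are given as a unit quaternion [w, x, y, z].
In Python, from station import manip gives the robot as it stands.
- The arm moves only by the shell command python3 -m creep 'ROWS' [FORCE]. ROWS is text: rows parted by semicolons, each of 7 numbers parted by spaces: the shift along the tool's x, y, z in units of 50 cm (1.0 is 50 cm), then the turn, a rotation vector about the tool's x, y, z in units of 120 degrees (1.0 is 120 degrees), then the gripper command: -1 is shut, 1 is fully open, values between are in proportion. In form: x y z ax ay az fingers; .... A call has 1 to 5 rows; each row is the pose to reach, as a shift and turn from the pose commanded when the call began, along the tool's axes at that moment; what a row does not reach only later rows make up. A row lasts 1/8 s, in which the tool goes at most 62.5 mm and 10.7 degrees, less where a joint would pass 70% of its speed; a pose out of reach is approached as far as the arm can. A call with a number of a shift or a turn outside -1 to 1 is refused whole. A call with a gripper value outside its range is refused whole. The fingers move at their own pace and stop on an object; FORCE is the grip in N (left out, the last holds). Time passes only in rows, so rows that repeat a pose let the fingers close. It gives the time, the measured TCP pose, the force, the opening and the grip force at its end, in the units of the state.
- manip.state(): the state, without advancing time (a new reading comes with each control period).
- manip.read_camera(name): name is "scene" or "side" or "wrist"; returns the picture (400x640x3 uint8, red, green, blue); there is no depth.
- manip.camera_info(name): a dict with "mtx" (3x3 intrinsics, pixels), "R" (3x3) and "t" (3): a world point X has camera coordinates R X + t. Camera axes: x right, y down, z forward; pixel columns grow to the right and rows downward; lengths in m; the calibration is good to about 2 mm. The wrist camera is an equidistant fisheye: a pixel r from the principal point sees the ray r / f radians off the axis. A picture is of the moment at which its call begins: read the wrist's pose just before it. camera_info takes no time and is no camera call; for the wrist camera it gives the pose at the moment of the call.
- manip.sign_off(): hands the job in; it is judged then, once.
The state is a dict: "t": time; "joint_pos": joint angles; "qd": joint speeds; "joint_torque": joint torques, N m; "position": TCP position; "tool_rot": TCP orientation; "contact_force": force on the tool from outside, world axes, zero at the start; "wrist_torque": the same for the moment, N m; "finger_gap": finger opening in m; "finger_force": force on a finger pad.
Only numpy, scipy, OpenCV 4.12 (cv2) and the standard library are available. Lean on these libraries where they do the work, as an engineer would, in place of code of your own. Each camera call takes 0.05 s, during which the arm holds its last target. There are 200 camera calls.

## Working session

There is one attempt and no reset: what is moved stays moved. The work goes in short steps, Python scripts to look and compute and a shell command to move; the robot and the scene stay as the last step left them, time stands still between calls to the robot, and variables do not carry over. Pictures are saved under pics/ and viewed, at most 10 in all, crops included, and the job is handed in when it is done.

```bash
mkdir -p pics; python3 - <<'E'
from station import manip
import cv2,numpy as np
s=manip.state();print({k:np.round(s[k],3).tolist() for k in s})
for n in ["scene","side"]:
    cv2.imwrite(f"pics/{n}0.png",manip.read_camera(n)[:,:,::-1]);c=manip.camera_info(n);print(n,np.round(c["mtx"],1).tolist(),np.round(c["R"],3).tolist(),np.round(c["t"],3).tolist())
E
```

```text
{'t': 0.0, 'joint_pos': [1.159, 0.359, 1.511, 0.0, 1.272, -0.115], 'qd': [0.0, -0.002, 0.002, 0.0, 0.001, 0.002], 'joint_torque': [-0.0, -52.761, -27.862, -0.0, 0.013, 0.0], 'position': [0.175, 0.573, 0.404], 'tool_rot': [-0.0, 0.148, 0.989, -0.001], 'contact_force': [0.136, 0.912, -0.45], 'wrist_torque': [-0.007, -0.027, 0.014], 'finger_force': 0.0, 'finger_gap': 0.086}
scene [[463.7, 0.0, 309.5], [0.0, 463.7, 194.7], [0.0, 0.0, 1.0]] [[0.611, -0.791, 0.015], [-0.559, -0.445, -0.7], [0.561, 0.419, -0.714]] [-0.22, 0.432, 0.85]
side [[487.7, 0.0, 316.4], [0.0, 487.7, 198.3], [0.0, 0.0, 1.0]] [[0.391, -0.92, 0.01], [-0.706, -0.307, -0.638], [0.59, 0.242, -0.77]] [-0.089, 0.488, 0.842]
```

View pics/scene0.png

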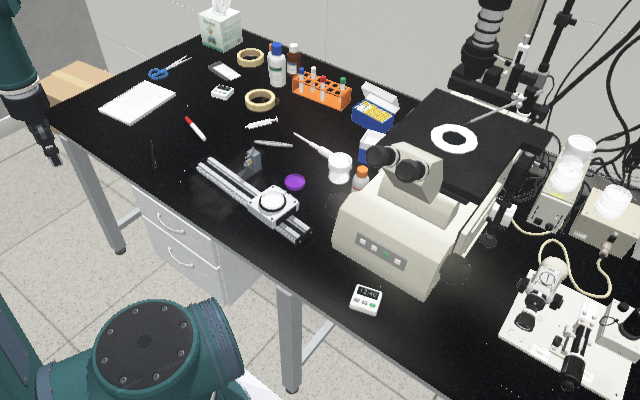

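View pics/side0.png

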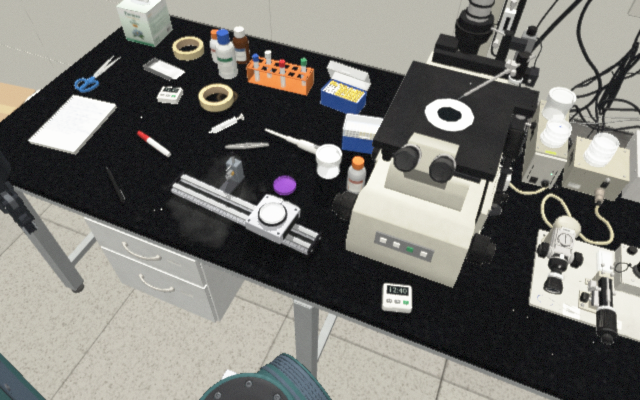

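Scene: carriage with white dish at (272,203), stop at (253,160), purple dish (294,182) is the look-alike. Side: carriage (272,215), stop (233,173), purple dish (285,185). Enlarging both.

```bash
python3 - <<'E'
import cv2
a=cv2.imread("pics/scene0.png")[140:250,185:325];b=cv2.imread("pics/side0.png")[150:260,165:325]
cv2.imwrite("pics/c1.png",cv2.resize(a,None,fx=5,fy=5,interpolation=cv2.INTER_CUBIC))
cv2.imwrite("pics/c2.png",cv2.resize(b,None,fx=5,fy=5,interpolation=cv2.INTER_CUBIC))
E
```

```text
(no output)
```

View pics/c1.png

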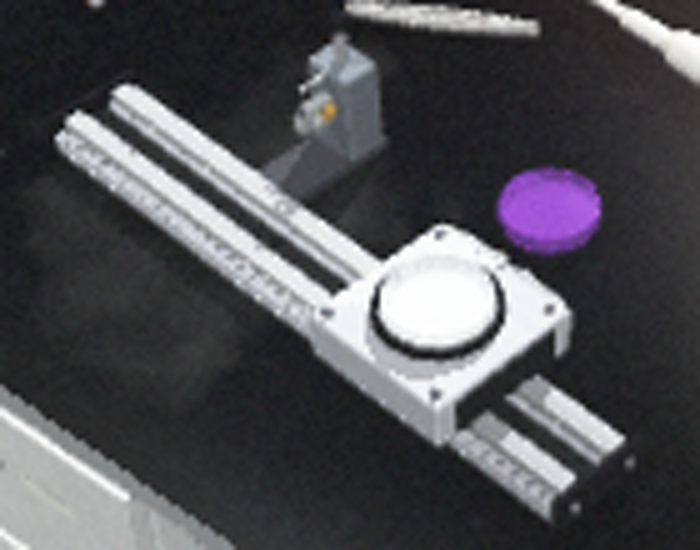

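View pics/c2.png

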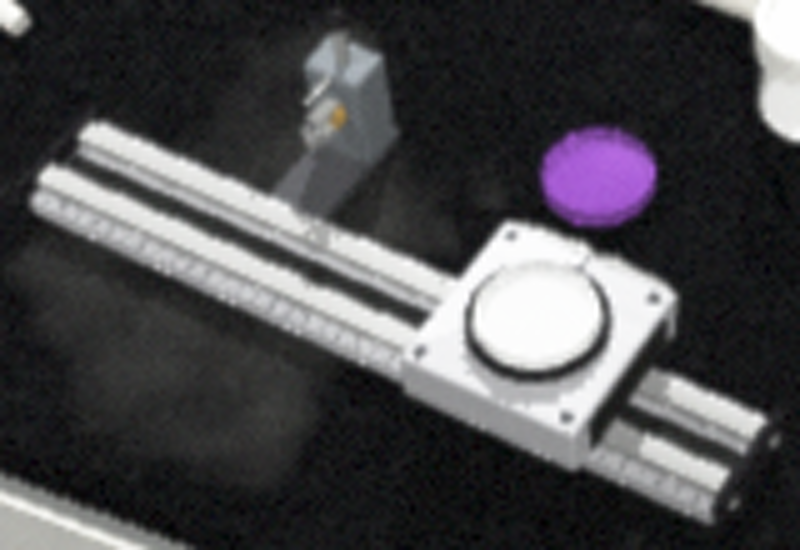

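```bash
cat > h.py <<'E'
import numpy as np,cv2
from station import manip
def unproj(n,uv,z):
    c=manip.camera_info(n);K,R,t=map(np.array,(c["mtx"],c["R"],c["t"]))
    C=-R.T@t;d=R.T@np.linalg.inv(K)@np.array([uv[0],uv[1],1.]);return C+d*(z-C[2])/d[2]
E
python3 - <<'E'
from h import *
from scipy.optimize import least_squares
S=lambda p:(185+p[0]/5-.4,140+p[1]/5-.4)
D=lambda p:(165+p[0]/5-.4,150+p[1]/5-.4)
cs=[(316,316),(440,226),(570,308),(440,408)];cd=[(404,355),(505,222),(675,298),(582,435)]
L=[(-.048,.048),(.048,.048),(.048,-.048),(-.048,-.048)]
A=[];M=[]
for n,f,c in(("scene",S,cs),("side",D,cd)):
    W=np.array([unproj(n,f(p),.052)[:2] for p in c]);A+=list(W);M+=L
    print(n,W.round(4).tolist(),"sides",np.linalg.norm(W-np.roll(W,1,0),axis=1).round(4))
A=np.array(A);M=np.array(M)
tr=lambda v,m:v[:2]+m@np.array([[np.cos(v[2]),np.sin(v[2])],[-np.sin(v[2]),np.cos(v[2])]])
r=least_squares(lambda v:(tr(v,M)-A).ravel(),[*A.mean(0),0]);v=r.x;print("carriage",v,np.abs(r.fun).max())
loc=lambda X:(np.array([[np.cos(v[2]),np.sin(v[2])],[-np.sin(v[2]),np.cos(v[2])]])@(X[:2]-v[:2])).round(4)
for nm,n,f,p,z in[("stoptop","scene",S,(345,68),.066),("stoptop","side",D,(346,60),.066),("roller","scene",S,(314,114),.04),("roller","side",D,(318,122),.04),
 ("farL","scene",S,(78,113),.02),("farR","scene",S,(127,88),.02),("farL","side",D,(48,168),.02),("farR","side",D,(95,125),.02),("nearend","scene",S,(575,480),.02),("nearend","side",D,(730,475),.02),("line","side",D,(577,250),.052)]:
    X=unproj(n,f(p),z);print(nm,n,X.round(4),"carriage-local",loc(X))
E
```

```text
scene [[0.4546, 0.2732], [0.5437, 0.2668], [0.5396, 0.1754], [0.4467, 0.183]] sides [0.0906 0.0893 0.0916 0.0932]
side [[0.4514, 0.2746], [0.5425, 0.2681], [0.5325, 0.1728], [0.4434, 0.179]] sides [0.096  0.0913 0.0958 0.0893]
carriage [ 0.49429354  0.22411566 -0.07684049] 0.005997755631840462
stoptop scene [0.5958 0.3813 0.066 ] carriage-local [0.0891 0.1645]
stoptop side [0.5963 0.3842 0.066 ] carriage-local [0.0894 0.1675]
roller scene [0.5768 0.39   0.04  ] carriage-local [0.0695 0.1718]
roller side [0.5729 0.391  0.04  ] carriage-local [0.0656 0.1724]
farL scene [0.5082 0.5132 0.02  ] carriage-local [-0.0083  0.2893]
farR scene [0.5411 0.5073 0.02  ] carriage-local [0.0249 0.2859]
farL side [0.5049 0.5131 0.02  ] carriage-local [-0.0116  0.2889]
farR side [0.5399 0.5074 0.02  ] carriage-local [0.0237 0.286 ]
nearend scene [0.4728 0.1189 0.02  ] carriage-local [-0.0134 -0.1066]
nearend side [0.47   0.1172 0.02  ] carriage-local [-0.016  -0.1084]
line side [0.5406 0.2283 0.052 ] carriage-local [0.0458 0.0078]
```

```bash
python3 - <<'E'
from h import *
for nm,n,p,z in[("scope frontleft bottom","scene",(334,238),0),("scope back-left bottom","scene",(350,200),0.0),("scope front right","scene",(425,300),0),("scope sd","side",(350,262),0),("scope sd knob","side",(345,208),.06),("eyepiece side","side",(407,160),.25),("eyepiece scene","scene",(378,158),.25),("bottle","side",(356,190),0),("pot","side",(328,176),0),("timer","scene",(366,305),0)]:
    print(nm,unproj(n,p,z).round(3))
# eyepiece height by triangulation
P=[]
for n in("scene","side"):
    c=manip.camera_info(n);P.append(np.array(c["mtx"])@np.c_[c["R"],c["t"]])
for a,b in [((378,158),(407,160)),((405,170),(437,170)),((430,180),(455,178))]:
    X=cv2.triangulatePoints(P[0],P[1],np.float64(a),np.float64(b));print((X[:3]/X[3]).ravel().round(3))
c=manip.camera_info("wrist");s=manip.state();print(-np.array(c["R"]).T@c["t"],np.array(c["R"]).round(2).tolist())
from scipy.spatial.transform import Rotation as R
q=s["tool_rot"];T=R.from_quat([*q[1:],q[0]]).as_matrix();print(T.round(3))
a=.09;d=np.array([np.sin(a),np.cos(a),0]);
for tgt in (np.array([.494,.226,0])-d*.11,):
    for z in (.404,.26): t=np.r_[tgt[:2],z];print(t,(T.T@(t-s["position"])/.5).round(3))
ang=np.arctan2(d[1],d[0])-np.arctan2(T[1,0],T[0,0]);print("turn about tool z units",-np.degrees(ang)/120)
E
```

```text
scope frontleft bottom [0.534 0.056 0.   ]
scope back-left bottom [0.669 0.099 0.   ]
scope front right [ 0.515 -0.211  0.   ]
scope sd [0.474 0.02  0.   ]
scope sd knob [0.573 0.073 0.06 ]
eyepiece side [ 0.594 -0.042  0.25 ]
eyepiece scene [0.602 0.003 0.25 ]
bottle [0.686 0.082 0.   ]
pot [0.702 0.168 0.   ]
timer [ 0.421 -0.112  0.   ]
[ 0.476 -0.058  0.368]
[ 0.48  -0.11   0.364]
[ 0.522 -0.143  0.322]
[0.11260751 0.59474836 0.37263919] [[0.29, 0.96, -0.0], [0.92, -0.28, 0.26], [0.25, -0.08, -0.97]]
[[-0.956  0.292 -0.001]
 [ 0.292  0.956 -0.002]
 [ 0.    -0.002 -1.   ]]
[0.48411336 0.1164452  0.404     ] [-0.858 -0.693  0.001]
[0.48411336 0.1164452  0.26      ] [-0.858 -0.693  0.289]
turn about tool z units 0.6512706521935997
```

```bash
python3 -m creep '-0.84 -0.65 0.08 0 0 0.65 -1;-0.84 -0.65 0.08 0 0 0.65 -1;-0.84 -0.65 0.08 0 0 0.65 -1;-0.84 -0.65 0.08 0 0 0.65 -1;-0.84 -0.65 0.08 0 0 0.65 -1'
cat >> h.py <<'E'
from scipy.spatial.transform import Rotation as Ro
def tool():
    s=manip.state();q=s["tool_rot"];return Ro.from_quat([*q[1:],q[0]]).as_matrix(),np.array(s["position"])
def go(t,yaw):
    "shift/turn units to bring TCP to t, tool x along world yaw, tool down"
    T,p=tool();G=np.c_[[np.cos(yaw),np.sin(yaw),0],[np.sin(yaw),-np.cos(yaw),0],[0,0,-1]]
    return (T.T@(np.array(t)-p)/.5).round(3),(Ro.from_matrix(T.T@G).as_rotvec()/np.radians(120)).round(3)
E
python3 -c "
from h import *
print(tool(),go([.484,.13,.36],np.pi/2-.09))"
```

```text
t: 0.72
position: [0.3561, 0.3176, 0.381]
tool_rot: [0.0, 0.581, 0.814, -0.0]
contact_force: [0.6, 0.2, 0.2]
finger_gap: 0.0001
finger_force: 0.0
(array([[-3.24672865e-01,  9.45826374e-01,  2.86882013e-05],
       [ 9.45826366e-01,  3.24672866e-01, -1.26023415e-04],
       [-1.28510550e-04, -1.37823262e-05, -9.99999992e-01]]), array([0.35607842, 0.31756415, 0.38096553])) (array([-0.438,  0.12 ,  0.042]), array([0.   , 0.   , 0.201]))
```

```bash
python3 -m creep '-0.42 0.12 0.04 0 0 0.2 -1;-0.42 0.12 0.04 0 0 0.2 -1;-0.42 0.12 0.04 0 0 0.2 -1;-0.42 0.12 0.04 0 0 0.2 -1;-0.42 0.12 0.04 0 0 0.2 -1'
python3 -c "
from h import *
print(tool(),go([.484,.13,.36],np.pi/2-.09))
c=manip.camera_info('wrist');np.savez('w1.npz',K=c['mtx'],R=c['R'],t=c['t']);print(np.array(c['mtx']))
cv2.imwrite('pics/w1.png',manip.read_camera('wrist')[:,:,::-1])"
```

```text
t: 1.35
position: [0.4825, 0.1391, 0.3608]
tool_rot: [0.0, 0.737, 0.676, -0.0]
contact_force: [-0.9, -0.1, -0.4]
finger_gap: -0.0001
finger_force: 0.0
(array([[ 8.58157004e-02,  9.96310958e-01, -3.75725632e-04],
       [ 9.96310908e-01, -8.58158693e-02, -4.59158765e-04],
       [-4.89708130e-04, -3.34936515e-04, -9.99999824e-01]]), array([0.48248992, 0.13907895, 0.36076067])) (array([-0.018,  0.005,  0.002]), array([-0.   ,  0.   ,  0.002]))
[[309.70691629   0.         319.04326529]
 [  0.         309.70691629 203.50063179]
 [  0.           0.           1.        ]]
```

View pics/w1.png

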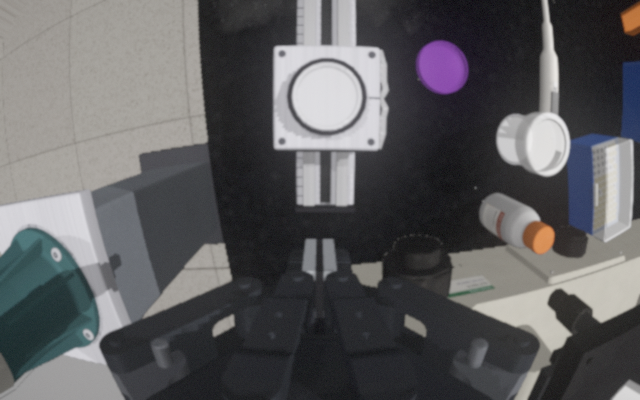

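Wrist view: carriage corners (275,47),(382,47),(387,149),(274,150), engraved line (375,97), rail start end (325,206), closed fingertips (319,240); purple look-alike at (442,67) left alone.

```bash
cat >> h.py <<'E'
def wun(uv,z,f):
    w=np.load(f);K,R,t=w["K"],w["R"],w["t"];d=np.array([(uv[0]-K[0,2]),(uv[1]-K[1,2])])/K[0,0];r=np.hypot(*d)
    v=np.r_[d/r*np.sin(r),np.cos(r)] ;C=-R.T@t;v=R.T@v;return C+v*(z-C[2])/v[2]
E
python3 - <<'E'
from h import *
W=np.array([wun(p,.052,"w1.npz")[:2] for p in[(275,47),(382,47),(386,149),(274,150)]])
print(W.round(4),np.linalg.norm(W-np.roll(W,1,0),axis=1).round(4),"centre",W.mean(0))
c=W.mean(0)
for a,b in((3,0),(2,1)):
    d=W[b]-W[a];print("yaw",np.arctan2(d[0],d[1]))
for n,p,z in[("line",(375,97),.052),("dish",(327,96),.066),("rail end L",(296,205),.022),("rail end R",(354,205),.022)]: print(n,wun(p,z,"w1.npz").round(4))
a=.087;d=np.array([np.sin(a),np.cos(a)]);x=np.array([d[1],-d[0]])
print("bumper",c-.05*d); T,p=tool(); print("hand rel carriage along,lateral",(p[:2]-c)@d,(p[:2]-c)@x)
for s in[np.array([.596,.3828]),]: print("stop along/lat",(s-c)@d,(s-c)@x)
E
```

```text
[[0.455  0.2793]
 [0.5503 0.272 ]
 [0.5466 0.1781]
 [0.4455 0.1854]] [0.0943 0.0956 0.094  0.1014] centre [0.49932632 0.2286982 ]
yaw 0.1010275394020607
yaw 0.03920558253261728
line [0.5397 0.2258 0.052 ]
dish [0.4966 0.2282 0.066 ]
rail end L [0.4571 0.1246 0.022 ]
rail end R [0.5167 0.1194 0.022 ]
bumper [0.49498181 0.1788873 ]
hand rel carriage along,lateral -0.08974665672762452 -0.010048237087142723
stop along/lat 0.1619189747762416 0.08291809472178774
```

```bash
python3 -m creep '0 0.016 0.31 0 0 0.002 -1;0 0.016 0.31 0 0 0.002 -1;0 0.016 0.31 0 0 0.002 -1;0 0.016 0.31 0 0 0.002 -1;0 0.016 0.31 0 0 0.002 -1'
python3 -c "
from h import *
print(tool())
c=manip.camera_info('wrist');np.savez('w2.npz',K=c['mtx'],R=c['R'],t=c['t'])
cv2.imwrite('pics/w2.png',manip.read_camera('wrist')[:,:,::-1])"
```

```text
t: 2.02
position: [0.4894, 0.1411, 0.2073]
tool_rot: [0.0, 0.737, 0.676, 0.0]
contact_force: [-0.5, -0.1, -0.1]
finger_gap: -0.0001
finger_force: 0.0
(array([[ 8.53541274e-02,  9.96350165e-01,  1.01077245e-03],
       [ 9.96350640e-01, -8.53543596e-02,  1.88784308e-04],
       [ 2.74369111e-04,  9.90970253e-04, -9.99999471e-01]]), array([0.48940509, 0.14105074, 0.20727707]))
```

View pics/w2.png

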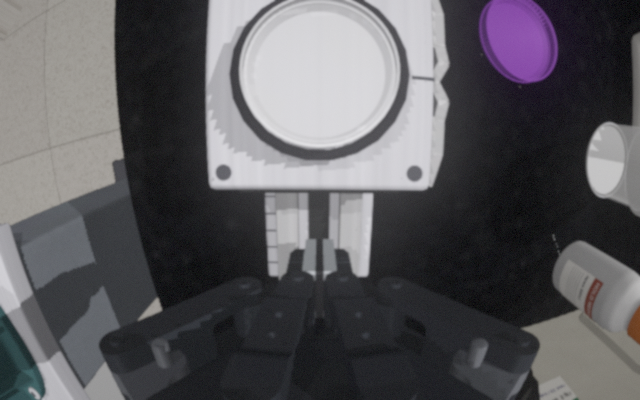

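Fingers centred on the rail (318,245), carriage rear edge at row 188, clear gap ahead. Pushing gently.

```bash
for i in 1; do python3 -m creep '0.02 0 0.006 0 0 0 -1;0.04 0 0.006 0 0 0 -1;0.06 0 0.006 0 0 0 -1;0.08 0 0.006 0 0 0 -1;0.1 0 0.006 0 0 0 -1'; done
python3 -m creep '0.02 0 0 0 0 0 -1;0.04 0 0 0 0 0 -1;0.06 0 0 0 0 0 -1;0.08 0 0 0 0 0 -1;0.1 0 0 0 0 0 -1'
```

```text
t: 2.7
position: [0.4938, 0.1907, 0.2033]
tool_rot: [0.0, 0.737, 0.676, 0.0]
contact_force: [0.6, -2.0, 1.4]
finger_gap: 0.0
finger_force: 0.9
t: 3.32
position: [0.498, 0.2405, 0.2032]
tool_rot: [0.0, 0.737, 0.676, -0.0]
contact_force: [1.5, -2.4, -0.4]
finger_gap: 0.0002
finger_force: 0.9
```

```bash
python3 -m creep '0.015 0 0 0 0 0 -1;0.03 0 0 0 0 0 -1;0.045 0 0 0 0 0 -1;0.06 0 0 0 0 0 -1;0.06 0 0 0 0 0 -1'
python3 -c "
from h import *
print(tool()[1])
c=manip.camera_info('wrist');np.savez('w3.npz',K=c['mtx'],R=c['R'],t=c['t'])
cv2.imwrite('pics/w3.png',manip.read_camera('wrist')[:,:,::-1])"
```

```text
t: 3.95
position: [0.5005, 0.2704, 0.2032]
tool_rot: [-0.0, 0.737, 0.676, 0.0]
contact_force: [-0.5, -0.4, 0.0]
finger_gap: 0.0002
finger_force: 0.0
[0.50049022 0.27042006 0.20319784]
```

View pics/w3.png

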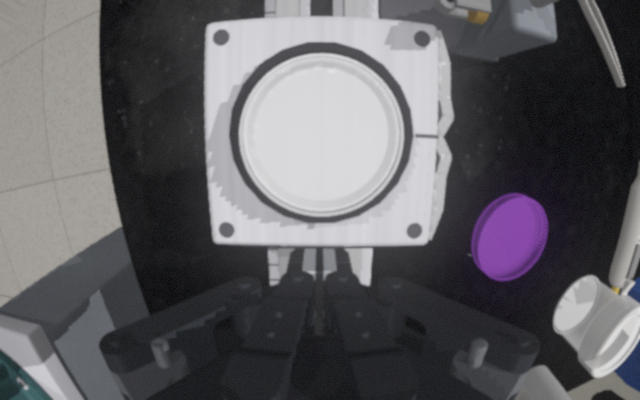

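Engraved line at (425,136), notch at (447,133); the stop's roller is at the top edge near (452,4); dish centred in its nest.

```bash
python3 - <<'E'
from h import *
f="w3.npz";a=.088;d=np.array([np.sin(a),np.cos(a)]);x=np.array([d[1],-d[0]]);p=tool()[1][:2]
for n,u,z in[("line",(425,136),.052),("notch",(445,133),.04),("roller",(454,4),.04)]:
    X=wun(u,z,f)[:2];print(n,X.round(4),"along",(X-p)@d,"lat",(X-p)@x)
print("stop est along",(np.array([.596,.3828])-p)@d)
E
```

```text
line [0.5481 0.3302] along 0.06407596767633245 lat 0.04233225401744991
notch [0.562  0.3305] along 0.06553126721785084 lat 0.05619708119245489
roller [0.5729 0.3917] along 0.12751241871180605 lat 0.06164812982135291
stop est along 0.12066104966472414
```

```bash
python3 -m creep '0.01 0 0 0 0 0 -1;0.02 0 0 0 0 0 -1;0.03 0 0 0 0 0 -1;0.036 0 0 0 0 0 -1;0.042 0 0 0 0 0 -1'
python3 -m creep '0.004 0 0 0 0 0 -1;0.008 0 0 0 0 0 -1;0.012 0 0 0 0 0 -1'
python3 -m creep '0.004 0 0 0 0 0 -1;0.008 0 0 0 0 0 -1;0.012 0 0 0 0 0 -1'
```

```text
t: 4.62
position: [0.5022, 0.2908, 0.2031]
tool_rot: [-0.0, 0.737, 0.676, -0.0]
contact_force: [-1.3, -1.4, 0.7]
finger_gap: 0.0001
finger_force: 0.8
t: 5.0
position: [0.5028, 0.2963, 0.2031]
tool_rot: [0.0, 0.737, 0.676, -0.001]
contact_force: [-1.6, -6.3, 0.1]
finger_gap: -0.0002
finger_force: 3.0
t: 5.38
position: [0.5033, 0.3017, 0.2031]
tool_rot: [0.0, 0.737, 0.676, -0.001]
contact_force: [-1.4, -6.7, 1.4]
finger_gap: -0.0002
finger_force: 3.3
```

```bash
for i in 1; do python3 -m creep '0.004 0 0 0 0 0 -1;0.008 0 0 0 0 0 -1;0.01 0 0 0 0 0 -1'; python3 -m creep '0.004 0 0 0 0 0 -1;0.008 0 0 0 0 0 -1;0.01 0 0 0 0 0 -1'; python3 -m creep '0.004 0 0 0 0 0 -1;0.008 0 0 0 0 0 -1;0.01 0 0 0 0 0 -1'; done | grep -E 'posi|cont'
```

```text
position: [0.5038, 0.3077, 0.2031]
contact_force: [-1.1, -3.6, 0.1]
position: [0.5042, 0.3128, 0.2031]
contact_force: [-1.4, -3.8, -1.1]
position: [0.5047, 0.3176, 0.2031]
contact_force: [-1.7, -4.5, -1.2]
```

```bash
python3 -m creep '0.004 0 0 0 0 0 -1;0.006 0 0 0 0 0 -1'| grep -E 'posi|cont';  python3 -m creep '0.004 0 0 0 0 0 -1;0.006 0 0 0 0 0 -1'| grep -E 'posi|cont';  python3 -m creep '0.004 0 0 0 0 0 -1;0.004 0 0 0 0 0 -1'| grep -E 'posi|cont'
```

```text
position: [0.5049, 0.3203, 0.2031]
contact_force: [-0.4, -7.3, -0.7]
position: [0.5052, 0.3231, 0.2031]
contact_force: [-0.6, -6.4, 0.2]
position: [0.5054, 0.3253, 0.2032]
contact_force: [-0.9, -5.0, -1.1]
```

```bash
python3 -m creep '0.002 0 0 0 0 0 -1;0.004 0 0 0 0 0 -1'| grep -E 'posi|cont';  python3 -m creep '0.002 0 0 0 0 0 -1;0.003 0 0 0 0 0 -1'| grep -E 'posi|cont'
```

```text
position: [0.5059, 0.328, 0.2033]
contact_force: [0.4, -1.1, -0.5]
position: [0.5063, 0.3297, 0.2037]
contact_force: [0.6, -0.9, -0.1]
```

Push fell to nothing after the bump. Checking.

```bash
python3 -c "
from h import *
print(tool()[1])
c=manip.camera_info('wrist');np.savez('w4.npz',K=c['mtx'],R=c['R'],t=c['t'])
im=manip.read_camera('wrist')[:,:,::-1]
cv2.imwrite('pics/w4.png',im)"
```

```text
[0.5062556  0.32968136 0.20365365]
```

View pics/w4.png

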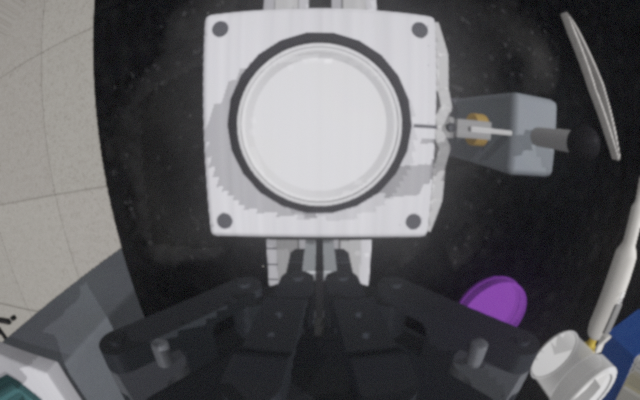

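The roller (447,128) sits in the notch, level with the engraved line (425,127); dish undisturbed in the nest. Withdrawing.

```bash
python3 -m creep '-0.03 0 0 0 0 0 -1;-0.09 0 0 0 0 0 -1;-0.1 0 -0.08 0 0 0 -1;-0.1 0 -0.2 0 0 0 -1;-0.1 0 -0.3 0 0 0 -1'
python3 -m creep '0 0 0 0 0 0 -1;0 0 0 0 0 0 -1;0 0 0 0 0 0 -1'|head -2
python3 -c "
from h import *
a=manip.read_camera('wrist')[:,:,::-1]
cv2.imwrite('pics/w5.png',a)"
```

```text
t: 8.43
position: [0.5013, 0.2781, 0.3551]
tool_rot: [0.0, 0.737, 0.676, 0.0]
contact_force: [0.6, 0.3, -0.4]
finger_gap: -0.0003
finger_force: 0.0
t: 8.8
position: [0.5006, 0.2786, 0.3514]
```

View pics/w5.png

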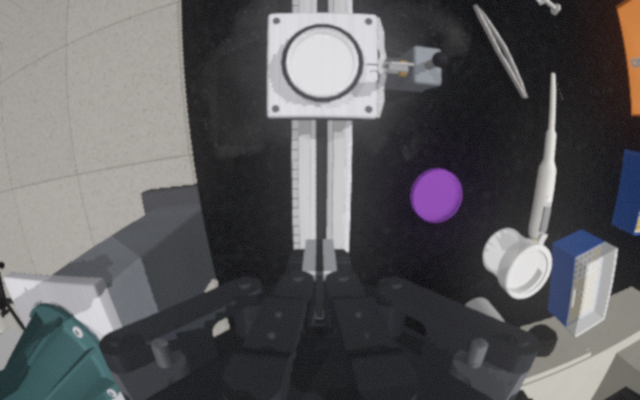

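The carriage is in the detent: line and roller are level at row 66, and the hand is clear.

```bash
python3 -c "
from station import manip
print(manip.sign_off())"
```

```text
the job is handed in; nothing more can be done
None
```

I pushed the carriage by its bumper until it clicked into the index stop. The last wrist pictures show the roller in the notch and the dish still in its nest; the hand is drawn clear and the job was handed in at about 9 s.

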